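# Clamp a lock barrel in the pinning cradle

## Task

Load the brass lock barrel from the rack into the green cradle: pull the sprung clamp bar up and swing it aside, lay the barrel in the two V-rests with its collar in front of the bright stop plate, and slide it along until the collar sits home against the plate, with a light finger push - do not ram it. Then swing the bar back over the barrel and lower it onto it by hand, never letting it snap down; leave everything else where it is.

Things in the scene. Friction and masses are not known exactly. Their poses are not given: they have to be found in the camera images.
- fixture: Green cradle, fixed, 205 x 90 mm. Origin on the bench midway between its two dark V-rests (polished, centred 28 mm either side, 8 mm thick, tops 40 mm up, 48 mm free between); x runs from the stop plate (-x) to the clamp post (98 mm out on +x); base top 14 mm up. A barrel in the rests has its axis along x, 44 mm up. Lay it with its point about 12 mm to -x: the collar then clears the plate
- brass_collar (a point): Centre of the back face of the brass barrel's collar, on its axis 45 mm from its centre point; this face meets the stop plate: bright half-moon stop plate (stop_plate) before (-x) the rests, 48 wide, 36 mm high, rigid. Its outer face is locked anywhere 38 to 52 mm from the cradle's origin and its place is not measured: feel for it. Sliding takes about 2 to 4 N; then 3 to 8 N more seats it, over 12 N on the plate mars it
- clamp_rod (a joint): Lift of the clamp bar, m: 0 fully down (cradle empty), 0.002 to 0.005 resting on a barrel (the toe gives 1 to 3 mm), 0.032 top stop. A spring pushes down: about 8 N at 0, 14 N at 0.032, weight included. Down, the bar is held in a slot between two steel cheeks; above 0.017 it clears them and can turn; aside, it rests on the cheeks at 0.016 and stays there
- clamp_bar (a joint): Swing of the clamp bar about the upright post, rad: 0 over the cradle's axis (in its slot, about 0.1 play), positive swings it to the cradle's +y side (clockwise from above), stop at 1.75; little friction
- handle_grip (a point): Middle of the black T-handle on top of the clamp post (on the post's axis): upright plate 46 long (along the bar, point x), 12 thick (y), 24 mm high; 104 mm above the bench when the bar is fully down. It lifts and turns with the bar. 16 mm free below it beside its stem, above the slot cheeks
- clamp_toe (a point): Centre of the underside of the rubber toe (18 x 20 mm) near the bar's free end, 98 mm from the post axis; bar 14 wide, 12 mm high. Toe 54 mm above the bench with the bar fully down; a laid barrel's top is at 59 mm
- brass_barrel_center (a point): Brass lock barrel, 30 mm diameter, mid-point of its round body on the axis; x along the axis, away from the collar. Body from -45 to +45 mm, collar 38 mm diameter from -51 to -45, short tail to +53. About 0.4 kg. Lies in orange V-rests (48 mm free between) of a wooden rack, axis 36 mm above the bench, rack base 10 mm; barrels 75 mm apart, collars to the rack's -x
- nickel_barrel_center (a point): Bystander: nickel barrel of the same shape in the rack, same point
- black_barrel_center (a point): Bystander: black barrel of the same shape in the rack, same point
- padlock_center (a point): Bystander: brass padlock lying flat, 44 x 50 x 24 mm, steel shackle; centre of its body
- oil_bottle: Bystander: white oil bottle, red cap, 40 mm diameter, 115 mm tall; origin under its foot
- screwdriver: Bystander: blue screwdriver lying on the bench, 190 mm long, along its x
- brush: Bystander: brush with a wooden handle lying on the bench, 180 mm long, along its x
Mind the look-alikes: they are no part of the job. Leave any blue or turquoise look-alike of the part that bears brass_collar alone.

How it is judged:
By the outcome, as a careful person would: the job done as asked, in the order asked, and still so for the second after the job is handed in, with the robot touching nothing.
It also fails if it takes over 72 s, if anything falls off the work surface, if the arm or the gripper's body presses on something with over 40 N, if the wrist force passes 120 N, or if a joint passes its speed limit or range.

## Robot

A 7-joint arm with a two-finger parallel gripper is mounted at the origin on the work surface. World frame = base frame: x ahead of the robot, y to its left, z up, the work surface at z = 0. Lengths are in m, angles in rad, forces in N, time in s.
With the tool pointing down it reaches from about 0.4 to 0.85 m from the base axis. Payload 10.4 kg.
Tool frame: the origin (TCP) lies on the mounting face of the last link; the fingertips stand r.tips_ahead ahead of it and the grasp point (between the pads) lies 164 mm ahead of it (r.tips_ahead is the distance from the TCP to the fingertips, in m); z points along the fingers, y is the line along which they close (so a half turn about z gives the same grasp; the last joint's range is limited). The gripper opens to 87 mm and grips with 3 to 60 N. Pads are 19 mm wide; open, the fingers measure 117 mm over their backs; the gripper's body (75 mm by 190 mm) begins 51 mm behind the grasp point.
Start: joints at [-1.248, 0.332, -0.065, 1.46, 0.022, 1.35, -0.088], TCP at [0.212, 0.588, 0.405] pointing down, gripper open.
Joint ranges: [-2.6, 2.6], [-0.5, 2.12], [-1.47, 1.34], [0.16, 2.42], [-1.27, 4.41], [0.06, 2.06], [-2.6, 2.6]. Speed limits (rad/s): [2.22, 2.22, 2.79, 2.79, 3.14, 3.14, 3.14].

## Interface

Orientations are given as a unit quaternion [x, y, z, w].
In Python, from bench import telemetry, imaging, job, r gives the robot as it stands.
- The arm moves only by the tool move_arm, never from a script. Its argument "steps" is a list of rows, each an object of numbers: "dx", "dy", "dz": the shift along the tool's x, y, z in cm; "spin": the turn about the tool's z in rad. In form: [{"dx": .., "dy": .., "dz": .., "spin": ..}, ...]. A call has 1 to 12 rows; each row shifts and turns the commanded pose from where the row before left it, along the tool's axes as they then stand; what a row does not reach is not made up. A row lasts 1/10 s, in which the tool goes at most 50 mm and 8.59 degrees, less where a joint would pass 70% of its speed; a pose out of reach is approached as far as the arm can. A call with a gripper value outside its range is refused whole. "claw" is the finger opening in cm, from 0 to 8.7, set as the call begins (left out, the last holds). The fingers move at their own pace and stop on an object; "squeeze" is the grip in N (left out, the last holds). Time passes only in rows, so rows that do not move let the fingers close. It gives the time, the measured TCP pose, the force, the opening and the grip force at its end, in the units of the state.
- telemetry.read_state(): the state, without advancing time (a new reading comes with each control period).
- imaging.camera(name): name is "scene" or "top"; returns a dict with "img" (480x640x3 uint8, red, green, blue), "camera_matrix" (3x3 intrinsics, pixels), "R" (3x3) and "t" (3): a world point X has camera coordinates R X + t. Camera axes: x right, y down, z forward; pixel columns grow to the right and rows downward; lengths in m; the calibration is good to about 2 mm. A picture is of the moment at which its call begins. There is no depth.
- job.close_job(): hands the job in; it is judged then, once.
The state is a dict: "time": time; "joint_positions": joint angles; "joint_vel": joint speeds; "joint_torque": joint torques, N m; "ee_pos": TCP position; "eef_rot": TCP orientation; "ft_force": force on the tool from outside, world axes, zero at the start; "torque": the same for the moment, N m; "width": finger opening in m; "grip_force": force on a finger pad.
Only numpy, scipy, OpenCV 4.12 (cv2) and the standard library are available. Lean on these libraries where they do the work, as an engineer would, in place of code of your own. Each camera call takes 0.05 s, during which the arm holds its last target. There are 200 camera calls.

## Working session

There is one attempt and no reset: what is moved stays moved. The work goes in short steps, Python scripts to look and compute and a tool call to move; the robot and the scene stay as the last step left them, time stands still between calls to the robot, and variables do not carry over. Pictures are saved under pics/ and viewed, at most 10 in all, crops included, and the job is handed in when it is done.

Besides the shell and the picture viewer there is one more tool, called after "Request:" as a command line: name --argument value ..., lists and objects as JSON in quotes. move_arm: Moves the arm, as the interface text tells. Its arguments: {"type":"object","properties":{"steps":{"type":"array","items":{"type":"object","properties":{"dx":{"type":"number"},"dy":{"type":"number"},"dz":{"type":"number"},"spin":{"type":"number"}}}},"claw":{"type":"number"},"squeeze":{"type":"number"}},"required":["steps"]}

```bash
mkdir -p pics
cat > h.py <<'E'
import numpy as np, cv2
from bench import telemetry, imaging, job, r
def snap(n,f):
    c=imaging.camera(n); cv2.imwrite(f,c["img"][:,:,::-1]); np.savez(f[:-4]+".npz",**{k:np.array(v) for k,v in c.items()}); return c
def load(f): return np.load(f[:-4]+".npz")
def ray(c,u,v,z):
    R,t,K=c["R"],c["t"],c["camera_matrix"]; o=-R.T@t; d=R.T@np.linalg.inv(K)@np.array([u,v,1.]); return o+d*(z-o[2])/d[2]
def proj(c,X):
    p=c["camera_matrix"]@(c["R"]@np.array(X)+c["t"]); return p[:2]/p[2]
E
python3 - <<'E'
from h import *
a=snap("scene","pics/s0.png"); b=snap("top","pics/t0.png")
for c in(a,b): print(np.round(-c["R"].T@c["t"],3), c["camera_matrix"][0])
s=telemetry.read_state(); print(s["ee_pos"],s["eef_rot"],r.tips_ahead,s["time"],s["width"])
E
```

```text
[1.172 0.081 0.704] [559.06370235   0.         326.5269838 ]
[ 0.449 -0.031  0.912] [521.391128     0.         326.88149094]
[0.21178084 0.58790712 0.40405271] [ 1.72025064e-01  9.85092382e-01 -6.07532535e-04 -8.08087932e-05] 0.1822 0.1 0.08721396096949133
```

View pics/t0.png

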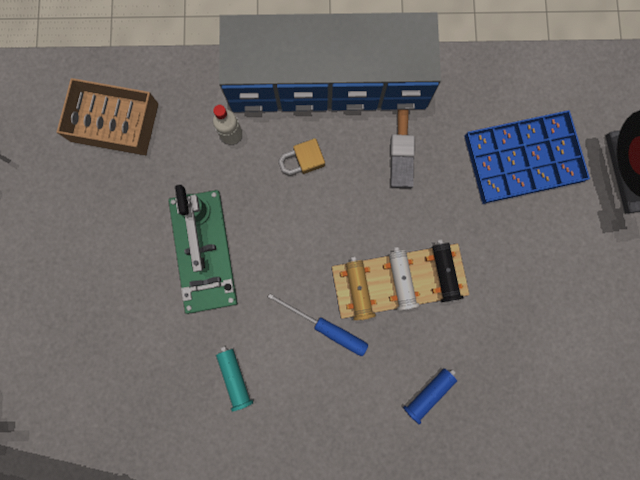

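View pics/s0.png

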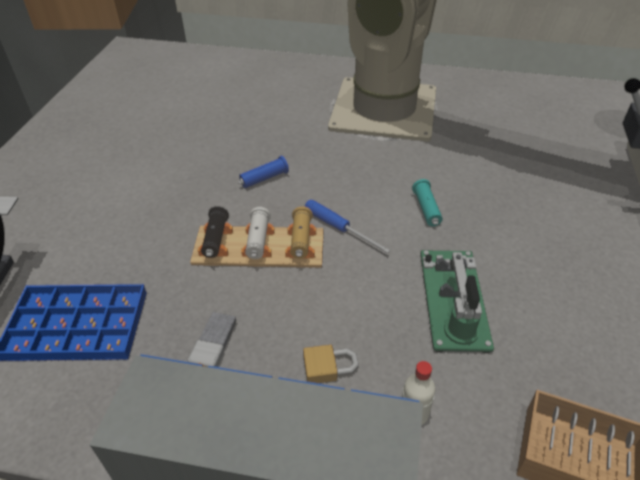

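The top view shows the cradle (green) around (202,250) with its handle at (182,200) and plate end near (207,290). Candidates for the barrel are brass (360,288), nickel (403,278), black (447,270), turquoise (234,380) and blue (430,396). The brass one in the rack at (360,288) fits the description. The scene view agrees. I'll check it in a close crop.

Run:
```python
from h import *
i=cv2.imread("pics/t0.png")
a=cv2.resize(i[180:320,155:250],None,fx=4.2,fy=4.2,interpolation=cv2.INTER_CUBIC)
b=cv2.resize(i[180+60:180+60+80,325:415],None,fx=4.2,fy=4.2,interpolation=cv2.INTER_CUBIC)
o=np.zeros((a.shape[0],a.shape[1]+b.shape[1],3),np.uint8);o[:,:a.shape[1]]=a;o[:b.shape[0],a.shape[1]:]=b
print(a.shape,b.shape)
cv2.imwrite("pics/c0.png",o)
c=load("pics/t0.png")
for p,z in [((360,288),.036),((202,250),.014),((182,200),.104)]: print(ray(c,*p,z))
```

```text
(588, 399, 3) (336, 378, 3)
[ 0.48912574 -0.09589788  0.036     ]
[0.56109487 0.17414623 0.014     ]
[0.62990008 0.18609145 0.104     ]
```

View pics/c0.png

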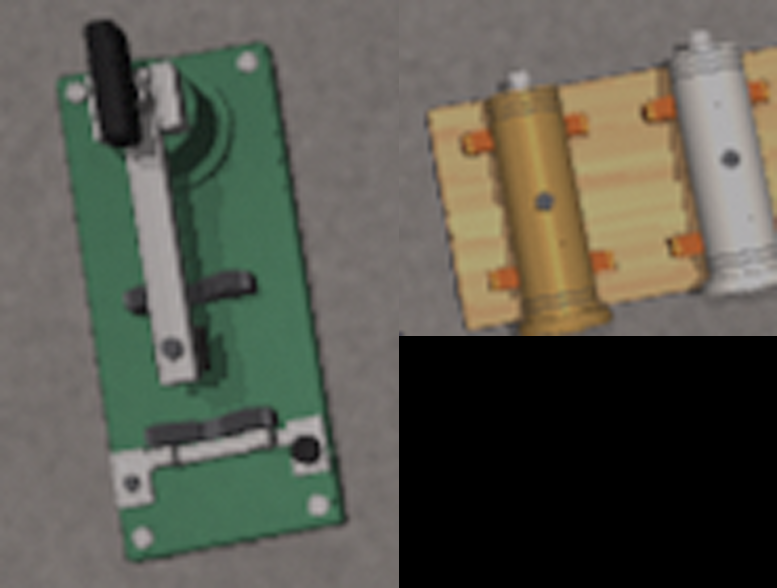

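The crop confirms the brass barrel: dot at (359.8,287.9), tail at (353,258.6), collar toward the robot at (364.8,315.7). The cradle corners, V-rests and handle are also clear.

Run:
```python
from h import *
c=load("pics/t0.png")
f=lambda u,v,z:ray(c,155+u/4.2,180+v/4.2,z)
g=lambda u,v,z:ray(c,325+(u-399)/4.2,240+v/4.2,z)
C=[f(60,78,.014),f(268,43,.014),f(345,520,.014),f(127,562,.014)]
print("corners",np.round(C,4),"centre",np.mean(C,0), "len",np.linalg.norm(C[0]-C[3]),np.linalg.norm(C[0]-C[1]))
ax=(C[0]+C[1]-C[2]-C[3]);yaw=np.arctan2(ax[1],ax[0]);print("yaw",yaw, [np.arctan2(*(C[a]-C[b])[1::-1]) for a,b in((0,3),(1,2))])
R1=[f(128,298,.04),f(255,283,.04)];R2=[f(148,436,.04),f(275,418,.04)]
print("rests",np.mean(R1,0),np.mean(R2,0),np.mean(R1+R2,0),np.linalg.norm(np.mean(R1,0)-np.mean(R2,0)))
print("handle top ends",f(103,27,.116),f(125,140,.116),"bar screw",f(172,348,.066))
print("dot",g(545,201,.051),"tail",g(517,78,.036),"collar",g(566,318,.05))
s=load("pics/s0.png")
# rack in scene prediction
print(proj(s,g(545,201,.051)),proj(s,np.r_[np.mean(R1+R2,0)[:2],.04]))
```

```text
corners [[0.653  0.2325 0.014 ]
 [0.6664 0.146  0.014 ]
 [0.4674 0.1131 0.014 ]
 [0.4523 0.2012 0.014 ]] centre [0.55977841 0.17320777 0.014     ] len 0.2032040914459074 0.08754841458285353
yaw 0.15898636254044574 [np.float64(0.154492343064816), np.float64(0.16351258319813872)]
rests [0.55930006 0.17057284 0.04      ] [0.50456102 0.16195236 0.04      ] [0.53193054 0.1662626  0.04      ] 0.055413667886077295
handle top ends [0.6488923  0.18710747 0.116     ] [0.60604931 0.1782361  0.116     ] bar screw [0.53372847 0.17183024 0.066     ]
dot [ 0.48867654 -0.0943939   0.051     ] tail [ 0.53891129 -0.08566198  0.036     ] collar [ 0.44307654 -0.10134802  0.05      ]
[299.11889034 225.97795657] [451.02174258 269.39905774]
```

Request:
move_arm --steps '[{"dx": -3.8,"dy": -1.7},{"dx": -3.8,"dy": -1.7},{"dx": -3.8,"dy": -1.7},{"dx": -3.8,"dy": -1.7},{"dx": -3.8,"dy": -1.7},{"dx": -3.8,"dy": -1.7},{"dx": -3.8,"dy": -1.7},{"dx": -3.8,"dy": -1.7},{"dx": -3.8,"dy": -1.7},{"dx": -3.8,"dy": -1.7},{"dx": -3.8,"dy": -1.7},{"dx": -3.8,"dy": -1.7}]' --claw 4.5

```text
$.steps[0]: bad value
```

```bash
cat >> h.py <<'E'
from scipy.spatial.transform import Rotation as Ro
def goto(x,y,z,yd=None):
    """offsets (cm, current tool axes) to grasp point x,y,z; spin to bring tool y to yaw yd (mod pi)"""
    s=telemetry.read_state(); M=Ro.from_quat(s["eef_rot"]).as_matrix(); g=s["ee_pos"]+.164*M[:,2]
    d=100*M.T@(np.array([x,y,z])-g); ya=np.arctan2(M[1,1],M[0,1])
    print("t",round(s["time"],2),"grasp",np.round(g,4),"tilt",np.round(M[:2,2],4),"yaw_y",round(ya,3),"F",np.round(s["ft_force"],1),"w",round(s["width"],4),"gf",np.round(s["grip_force"],1))
    print("dxyz",np.round(d,2),"spin",None if yd is None else round((ya-yd+np.pi/2)%np.pi-np.pi/2,3),"q7",round(s["joint_positions"][6],2))
O=np.array([.5313,.1674]);Y=.159
def loc(x,y=0): return O+[x*np.cos(Y)-y*np.sin(Y),x*np.sin(Y)+y*np.cos(Y)]
E
python3 - <<'E'
from h import *
print(loc(.098)); goto(*loc(.098),.16,Y+np.pi/2)
E
```

```text
[0.62806384 0.18291643]
t 0.1 grasp [0.2117 0.5877 0.2401] tilt [-0.0004 -0.0012] yaw_y 1.225 F [-1.1  0.3  0.3] w 0.0872 gf 0.0
dxyz [-52.89 -23.96   8.04] spin -0.505 q7 -0.09
```

Request:
move_arm --steps '[{"dx": -3.8,"dy": -1.7,"dz": 0,"spin": 0},{"dx": -3.8,"dy": -1.7,"dz": 0,"spin": 0},{"dx": -3.8,"dy": -1.7,"dz": 0,"spin": 0},{"dx": -3.8,"dy": -1.7,"dz": 0,"spin": 0},{"dx": -3.8,"dy": -1.7,"dz": 0,"spin": 0},{"dx": -3.8,"dy": -1.7,"dz": 0,"spin": 0},{"dx": -3.8,"dy": -1.7,"dz": 0,"spin": 0},{"dx": -3.8,"dy": -1.7,"dz": 0,"spin": 0},{"dx": -3.8,"dy": -1.7,"dz": 0,"spin": 0},{"dx": -3.8,"dy": -1.7,"dz": 0,"spin": 0},{"dx": -3.8,"dy": -1.7,"dz": 0,"spin": 0},{"dx": -3.8,"dy": -1.7,"dz": 0,"spin": 0}]' --claw 4.5

```text
time: 1.3
ee_pos: [0.5726, 0.2402, 0.4045]
eef_rot: [0.172, 0.985, -0.0, -0.0]
ft_force: [1.2, 0.5, -0.8]
width: 0.0449
grip_force: 0.0
```

Run:
```python
from h import *
goto(*loc(.098),.16,Y+np.pi/2)
```

```text
t 1.3 grasp [0.5726 0.2402 0.2405] tilt [-0.0004 -0.0001] yaw_y 1.225 F [ 1.2  0.5 -0.8] w 0.0449 gf 0.0
dxyz [-7.17 -3.51  8.05] spin -0.505 q7 0.81
```

Request:
move_arm --steps '[{"dx": -2.4,"dy": -1.2,"dz": 1.5,"spin": 0},{"dx": -2.4,"dy": -1.2,"dz": 1.5,"spin": 0},{"dx": -2.4,"dy": -1.1,"dz": 1.5,"spin": 0},{"dx": 0,"dy": 0,"dz": 0.5,"spin": -0.13},{"dx": 0,"dy": 0,"dz": 0,"spin": -0.13},{"dx": 0,"dy": 0,"dz": 0,"spin": -0.13},{"dx": 0,"dy": 0,"dz": 0,"spin": -0.115},{"dx": 0,"dy": 0,"dz": 0,"spin": 0},{"dx": 0,"dy": 0,"dz": 0,"spin": 0}]'

```text
time: 2.2
ee_pos: [0.6275, 0.1841, 0.3545]
eef_rot: [-0.078, 0.997, 0.0, -0.0]
ft_force: [-0.2, 0.0, -1.1]
width: 0.0451
grip_force: 0.0
```

Run:
```python
from h import *
goto(*loc(.098),.108,Y+np.pi/2)
a=snap("scene","pics/s1.png"); b=snap("top","pics/t1.png")
A=cv2.resize(a["img"][200:370,390:520,::-1],None,fx=3,fy=3,interpolation=2)
B=cv2.resize(b["img"][150:320,150:280,::-1],None,fx=3,fy=3,interpolation=2)
cv2.imwrite("pics/c1.png",np.hstack([A,B]))
```

```text
t 2.2 grasp [0.6274 0.1841 0.1905] tilt [-0.0005 -0.    ] yaw_y 1.726 F [-0.2  0.  -1.1] w 0.0451 gf 0.0
dxyz [-0.05 -0.13  8.25] spin -0.003 q7 1.42
```

View pics/c1.png

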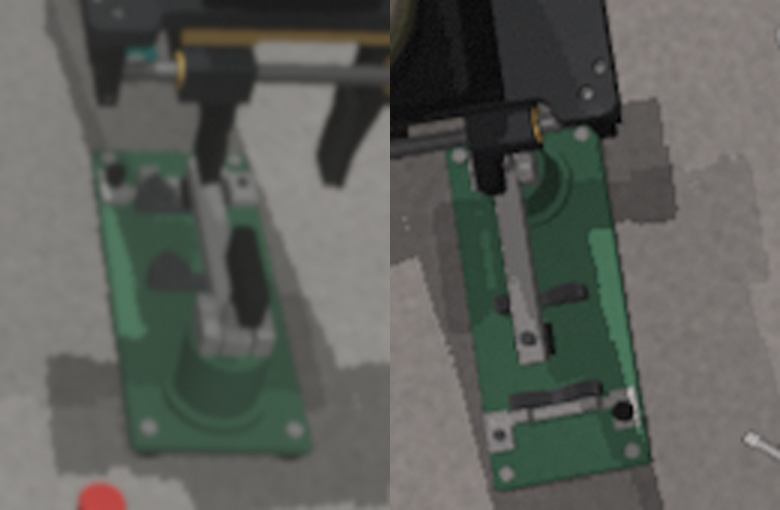

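Above the handle: it sits between the finger lines (scene crop, handle at about (473,292) full-frame), and the fingers straddle it. Descending.

Request:
move_arm --steps '[{"dx": 0,"dy": -0.1,"dz": 2,"spin": 0},{"dx": 0,"dy": 0,"dz": 2,"spin": 0},{"dx": 0,"dy": 0,"dz": 2,"spin": 0},{"dx": 0,"dy": 0,"dz": 1.2,"spin": 0},{"dx": 0,"dy": 0,"dz": 0.8,"spin": 0},{"dx": 0,"dy": 0,"dz": 0.25,"spin": 0},{"dx": 0,"dy": 0,"dz": 0,"spin": 0}]'

```text
time: 3.0
ee_pos: [0.6279, 0.1833, 0.2726]
eef_rot: [-0.079, 0.997, 0.0, 0.0]
ft_force: [-0.5, 0.8, 0.6]
width: 0.0451
grip_force: 0.0
```

Run:
```python
from h import *
goto(*loc(.098),.108,Y+np.pi/2)
s=load("pics/s0.png")
for dx in(-.023,.023): print(proj(s,[*loc(.098+dx),.116]))
a=snap("scene","pics/s2.png")
cv2.imwrite("pics/c2.png",cv2.resize(a["img"][200:370,390:560,::-1],None,fx=3,fy=3,interpolation=2))
```

```text
t 3.0 grasp [0.6279 0.1833 0.1086] tilt [0.0004 0.0001] yaw_y 1.73 F [-0.5  0.8  0.6] w 0.0451 gf 0.0
dxyz [-0.01 -0.04  0.06] spin -0.0 q7 1.43
[467.21003039 271.70413599]
[472.33023148 296.56578787]
```

View pics/c2.png

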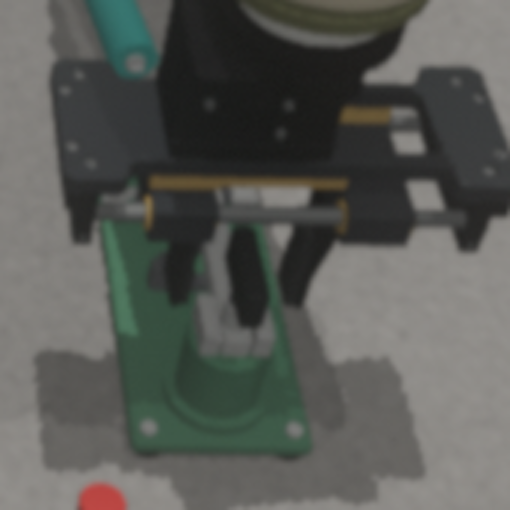

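The handle stands between the two fingers (crop (245,275)), so I'm closing on it.

Request:
move_arm --steps '[{"dx": 0,"dy": 0,"dz": 0,"spin": 0},{"dx": 0,"dy": 0,"dz": 0,"spin": 0},{"dx": 0,"dy": 0,"dz": 0,"spin": 0},{"dx": 0,"dy": 0,"dz": 0,"spin": 0},{"dx": 0,"dy": 0,"dz": 0,"spin": 0},{"dx": 0,"dy": 0,"dz": 0,"spin": 0}]' --claw 0.6 --squeeze 40

```text
time: 3.65
ee_pos: [0.6273, 0.1859, 0.2726]
eef_rot: [-0.081, 0.997, 0.002, 0.0]
ft_force: [-0.8, 8.2, 0.1]
width: 0.0115
grip_force: 39.9
```

Request:
move_arm --steps '[{"dx": 0,"dy": 0.25,"dz": -0.2,"spin": 0},{"dx": 0,"dy": 0,"dz": -0.4,"spin": 0},{"dx": 0,"dy": 0,"dz": -0.5,"spin": 0},{"dx": 0,"dy": 0,"dz": -0.5,"spin": 0},{"dx": 0,"dy": 0,"dz": -0.5,"spin": 0},{"dx": 0,"dy": 0,"dz": -0.5,"spin": 0},{"dx": 0,"dy": 0,"dz": -0.2,"spin": 0},{"dx": 0,"dy": 0,"dz": 0,"spin": 0}]'

```text
time: 4.45
ee_pos: [0.6271, 0.1866, 0.2991]
eef_rot: [-0.08, 0.997, 0.0, -0.0]
ft_force: [5.5, 5.5, -13.7]
width: 0.0118
grip_force: 39.9
```

Request:
move_arm --steps '[{"dx": -0.15,"dy": 0.15,"dz": 0,"spin": 0},{"dx": 0,"dy": 0,"dz": 0,"spin": 0.08},{"dx": 0,"dy": 0,"dz": 0,"spin": 0.1},{"dx": 0,"dy": 0,"dz": 0,"spin": 0.1},{"dx": 0,"dy": 0,"dz": 0,"spin": 0.1}]'

```text
time: 4.95
ee_pos: [0.6278, 0.1882, 0.2985]
eef_rot: [0.112, 0.994, -0.0, -0.002]
ft_force: [0.9, 4.9, -13.1]
width: 0.0117
grip_force: 39.9
```

Request:
move_arm --steps '[{"dx": 0,"dy": 0.1,"dz": 0,"spin": 0.12},{"dx": 0,"dy": 0,"dz": 0,"spin": 0.14},{"dx": 0,"dy": 0,"dz": 0,"spin": 0.14},{"dx": 0,"dy": 0,"dz": 0,"spin": 0.14},{"dx": 0,"dy": 0,"dz": 0,"spin": 0.14},{"dx": 0,"dy": 0,"dz": 0,"spin": 0.14},{"dx": 0,"dy": 0,"dz": 0,"spin": 0.14},{"dx": 0,"dy": 0,"dz": 0,"spin": 0.12},{"dx": 0,"dy": 0,"dz": 0,"spin": 0}]'

```text
time: 5.85
ee_pos: [0.6292, 0.1906, 0.2998]
eef_rot: [0.606, 0.795, 0.002, 0.0]
ft_force: [9.6, 8.9, -13.8]
width: 0.0115
grip_force: 39.9
```

Run:
```python
from h import *
goto(.628,.188,.108,Y)
b=snap("top","pics/t3.png"); a=snap("scene","pics/s3.png")
cv2.imwrite("pics/c3.png",np.hstack([cv2.resize(a["img"][200:370,390:520,::-1],None,fx=3,fy=3,interpolation=2),cv2.resize(b["img"][150:320,150:280,::-1],None,fx=3,fy=3,interpolation=2)]))
```

```text
t 5.85 grasp [0.6296 0.191  0.1358] tilt [0.0025 0.0025] yaw_y 0.268 F [  9.6   8.9 -13.8] w 0.0115 gf 39.9
dxyz [-0.25 -0.24  2.78] spin 0.109 q7 0.06
```

View pics/c3.png

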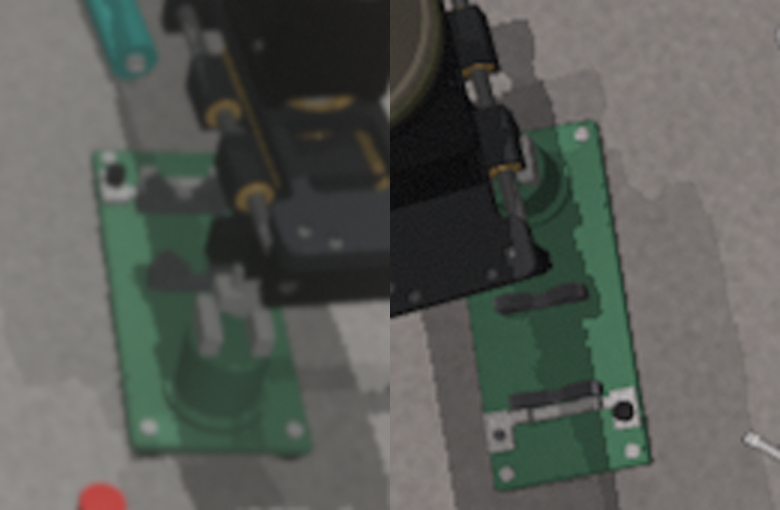

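The bar is swung aside and both V-rests are clear (right crop (540,300) and (555,400)). Lowering it onto the cheeks.

Request:
move_arm --steps '[{"dx": 0.15,"dy": 0.25,"dz": 0.2,"spin": 0},{"dx": 0,"dy": 0,"dz": 0.2,"spin": 0},{"dx": 0,"dy": 0,"dz": 0.2,"spin": 0},{"dx": 0,"dy": 0,"dz": 0.2,"spin": 0},{"dx": 0,"dy": 0,"dz": 0.1,"spin": 0},{"dx": 0,"dy": 0,"dz": 0,"spin": 0}]'

```text
time: 6.55
ee_pos: [0.6303, 0.1911, 0.2905]
eef_rot: [0.605, 0.796, -0.0, -0.001]
ft_force: [-0.5, 4.9, -11.8]
width: 0.0116
grip_force: 39.9
```

Request:
move_arm --steps '[{"dx": 0,"dy": 0,"dz": 0.15,"spin": 0},{"dx": 0,"dy": 0,"dz": 0.15,"spin": 0},{"dx": 0,"dy": 0,"dz": 0.15,"spin": 0},{"dx": 0,"dy": 0,"dz": 0.1,"spin": 0},{"dx": 0,"dy": 0,"dz": 0,"spin": 0}]'

```text
time: 7.05
ee_pos: [0.6304, 0.1909, 0.2884]
eef_rot: [0.605, 0.796, 0.001, -0.001]
ft_force: [-11.3, 3.2, 13.4]
width: 0.0117
grip_force: 40.1
```

Request:
move_arm --steps '[{"dx": 0,"dy": 0,"dz": -0.2,"spin": 0},{"dx": 0,"dy": 0,"dz": 0,"spin": 0},{"dx": 0,"dy": 0,"dz": 0,"spin": 0}]'

```text
time: 7.35
ee_pos: [0.6303, 0.191, 0.2886]
eef_rot: [0.605, 0.796, 0.0, -0.001]
ft_force: [-4.2, 4.3, -1.7]
width: 0.0119
grip_force: 40.0
```

Request:
move_arm --steps '[{"dx": 0,"dy": 0,"dz": 0,"spin": 0},{"dx": 0,"dy": 0,"dz": 0,"spin": 0},{"dx": 0,"dy": 0,"dz": 0,"spin": 0},{"dx": 0,"dy": 0,"dz": -3,"spin": 0},{"dx": 0,"dy": 0,"dz": -4,"spin": 0},{"dx": 0,"dy": 0,"dz": 0,"spin": 0}]' --claw 4.5

```text
time: 7.95
ee_pos: [0.6323, 0.1898, 0.3641]
eef_rot: [0.606, 0.796, 0.004, 0.003]
ft_force: [0.9, -0.1, 0.5]
width: 0.0437
grip_force: 0.0
```

Run:
```python
from h import *
goto(.488,-.0945,.12,.165+np.pi/2)
```

```text
t 7.95 grasp [0.6337 0.1903 0.2001] tilt [0.0087 0.003 ] yaw_y 0.269 F [ 0.9 -0.1  0.5] w 0.0437 gf 0.0
dxyz [-23.59 -21.69   7.8 ] spin -1.467 q7 0.05
```

Request:
move_arm --steps '[{"dx": -2.95,"dy": -2.7,"dz": 0,"spin": 0},{"dx": -2.95,"dy": -2.7,"dz": 0,"spin": 0},{"dx": -2.95,"dy": -2.7,"dz": 0,"spin": 0},{"dx": -2.95,"dy": -2.7,"dz": 0,"spin": 0},{"dx": -2.95,"dy": -2.7,"dz": 0,"spin": 0},{"dx": -2.95,"dy": -2.7,"dz": 0,"spin": 0},{"dx": -2.95,"dy": -2.7,"dz": 0,"spin": 0},{"dx": -2.95,"dy": -2.7,"dz": 0,"spin": 0},{"dx": 0,"dy": 0,"dz": 0.5,"spin": -0.13},{"dx": 0,"dy": 0,"dz": 1,"spin": -0.14},{"dx": 0,"dy": 0,"dz": 1,"spin": -0.14},{"dx": 0,"dy": 0,"dz": 1,"spin": -0.14}]'

```text
time: 9.15
ee_pos: [0.4855, -0.0952, 0.3226]
eef_rot: [0.364, 0.931, 0.0, 0.0]
ft_force: [0.1, -0.5, 0.2]
width: 0.0448
grip_force: 0.0
```

Request:
move_arm --steps '[{"dx": 0,"dy": 0,"dz": 0.5,"spin": -0.14},{"dx": 0,"dy": 0,"dz": 1,"spin": -0.14},{"dx": 0,"dy": 0,"dz": 1,"spin": -0.14},{"dx": 0,"dy": 0,"dz": 1,"spin": -0.14},{"dx": 0,"dy": 0,"dz": 0,"spin": -0.14},{"dx": 0,"dy": 0,"dz": 0,"spin": -0.14},{"dx": 0,"dy": 0,"dz": 0,"spin": -0.08},{"dx": 0,"dy": 0,"dz": 0,"spin": 0}]'

```text
time: 9.95
ee_pos: [0.4856, -0.0951, 0.2879]
eef_rot: [-0.085, 0.996, -0.0, 0.0]
ft_force: [-0.4, -0.0, -0.4]
width: 0.0449
grip_force: 0.0
```

Run:
```python
from h import *
goto(.488,-.0945,.038,.165+np.pi/2)
b=snap("top","pics/t4.png"); a=snap("scene","pics/s4.png")
A=cv2.resize(a["img"][170:300,180:340,::-1],(400,325),interpolation=2)
B=cv2.resize(b["img"][180:320,155:250,::-1],(380,560),interpolation=2)
o=np.zeros((560,780,3),np.uint8);o[:325,:400]=A;o[:,400:]=B
cv2.imwrite("pics/c4.png",o)
```

```text
t 9.95 grasp [ 0.4857 -0.0951  0.1239] tilt [ 0.0007 -0.0001] yaw_y 1.74 F [-0.4 -0.  -0.4] w 0.0449 gf 0.0
dxyz [-0.23  0.02  8.59] spin 0.005 q7 1.92
```

View pics/c4.png

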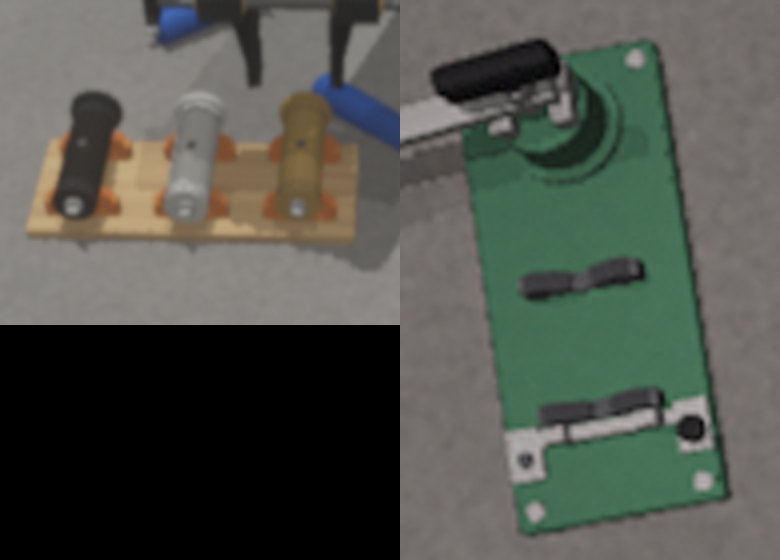

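The fingers line up with the brass barrel (left crop (303,150)). The empty V-rests show notches at crop (581,280) and (601,405). The bar is parked aside.

Run:
```python
from h import *
c=load("pics/t4.png"); f=lambda x,y,z:ray(c,155+(x-400)/4,180+y/4,z)[:2]
a=(f(520,288,.04)+f(643,267,.04))/2;b=(f(540,413,.04)+f(662,397,.04))/2
print(a,b,(a+b)/2,"handle",(f(437,78,.132)+f(550,50,.132))/2)
s=load("pics/s4.png")
print("post via origin",(a+b)/2+.098*np.array([np.cos(Y),np.sin(Y)]))
for d in(-.0,):print(proj(s,[.488,-.0945,.051]))
```

```text
[0.55895617 0.17093136] [0.50525818 0.16213927] [0.53210718 0.16653531] handle [0.62995435 0.18417758]
post via origin [0.62887101 0.18205174]
[299.1449012  225.70668727]
```

Request:
move_arm --steps '[{"dx": -0.2,"dy": 0,"dz": 2,"spin": 0},{"dx": 0,"dy": 0,"dz": 2,"spin": 0},{"dx": 0,"dy": 0,"dz": 2,"spin": 0},{"dx": 0,"dy": 0,"dz": 1.5,"spin": 0},{"dx": 0,"dy": 0,"dz": 0.9,"spin": 0},{"dx": 0,"dy": 0,"dz": 0.3,"spin": 0},{"dx": 0,"dy": 0,"dz": 0,"spin": 0}]'

```text
time: 10.75
ee_pos: [0.4876, -0.0943, 0.2008]
eef_rot: [-0.084, 0.996, -0.0, -0.0]
ft_force: [-0.2, -0.6, 0.0]
width: 0.0451
grip_force: 0.0
```

Request:
move_arm --steps '[{"dx": 0,"dy": 0,"dz": 0,"spin": 0},{"dx": 0,"dy": 0,"dz": 0,"spin": 0},{"dx": 0,"dy": 0,"dz": 0,"spin": 0},{"dx": 0,"dy": 0,"dz": 0,"spin": 0},{"dx": 0,"dy": 0,"dz": 0,"spin": 0}]' --claw 2.5 --squeeze 25

```text
time: 11.25
ee_pos: [0.4877, -0.0934, 0.2012]
eef_rot: [-0.085, 0.996, 0.001, 0.0]
ft_force: [-1.5, 4.8, 5.1]
width: 0.029
grip_force: 25.0
```

Request:
move_arm --steps '[{"dx": 0,"dy": 0.1,"dz": -0.5,"spin": 0},{"dx": 0,"dy": 0,"dz": -1.5,"spin": 0},{"dx": 0,"dy": 0,"dz": -3,"spin": 0},{"dx": 0,"dy": 0,"dz": -3,"spin": 0},{"dx": 0,"dy": 0,"dz": 0,"spin": 0}]'

```text
time: 11.75
ee_pos: [0.4884, -0.094, 0.2843]
eef_rot: [-0.084, 0.996, -0.0, 0.003]
ft_force: [0.5, -0.5, -3.7]
width: 0.0292
grip_force: 25.0
```

```bash
sed -i 's/^O=.*;/O=np.array([.532,.1695]);/' h.py
python3 - <<'E'
from h import *
goto(*loc(-.012),.11,Y+np.pi/2)
E
```

```text
t 11.75 grasp [ 0.4894 -0.094   0.1203] tilt [ 0.006 -0.   ] yaw_y 1.739 F [ 0.5 -0.5 -3.7] w 0.0292 gf 25.0
dxyz [-7.41 25.27  1.05] spin 0.009 q7 1.92
```

Request:
move_arm --steps '[{"dx": -1,"dy": 3.6,"dz": 0,"spin": 0.009},{"dx": -1.1,"dy": 3.6,"dz": 0,"spin": 0},{"dx": -1.1,"dy": 3.6,"dz": 0,"spin": 0},{"dx": -1.1,"dy": 3.6,"dz": 0,"spin": 0},{"dx": -1.1,"dy": 3.6,"dz": 0,"spin": 0},{"dx": -1,"dy": 3.6,"dz": 0,"spin": 0},{"dx": -1,"dy": 3.6,"dz": 0,"spin": 0},{"dx": 0,"dy": 0,"dz": 0,"spin": 0},{"dx": 0,"dy": 0,"dz": 2,"spin": 0},{"dx": 0,"dy": 0,"dz": 2,"spin": 0},{"dx": 0,"dy": 0,"dz": 0,"spin": 0},{"dx": 0,"dy": 0,"dz": 0,"spin": 0}]'

```text
time: 12.95
ee_pos: [0.5197, 0.1668, 0.2403]
eef_rot: [-0.08, 0.997, -0.0, -0.001]
ft_force: [0.3, -0.2, -2.5]
width: 0.0292
grip_force: 25.0
```

Run:
```python
from h import *
goto(*loc(-.012),.045,Y+np.pi/2)
b=snap("top","pics/t5.png"); a=snap("scene","pics/s5.png")
A=cv2.resize(a["img"][210:350,390:500,::-1],(400,509),interpolation=2)
B=cv2.resize(b["img"][180:320,155:250,::-1],(345,509),interpolation=2)
cv2.imwrite("pics/c5.png",np.hstack([A,B]))
```

```text
t 12.95 grasp [0.5195 0.1667 0.0763] tilt [-0.0013 -0.0009] yaw_y 1.73 F [ 0.3 -0.2 -2.5] w 0.0292 gf 25.0
dxyz [-0.08  0.09  3.13] spin 0.001 q7 1.43
```

View pics/c5.png

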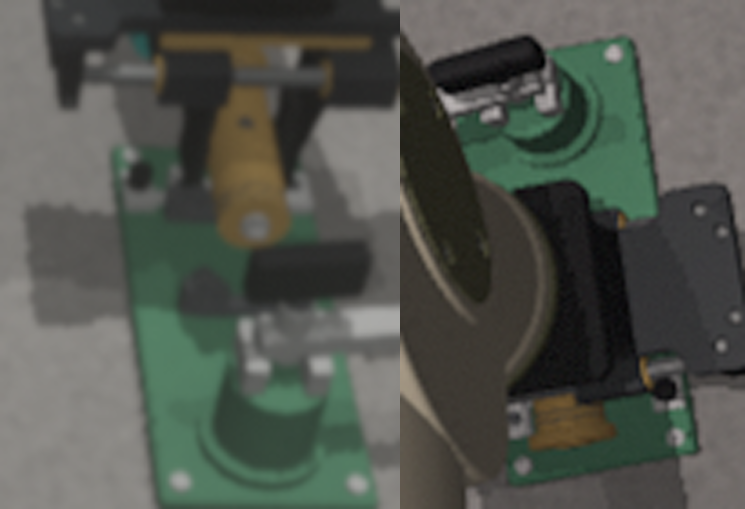

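The barrel hangs over the rests, with its dot at scene crop (247,122), tail at (256,225) and collar at the plate end. Checking those against the prediction.

Run:
```python
from h import *
s=load("pics/s5.png"); k=400/110
g=np.array([.5195,.1667]); u=np.array([np.cos(Y),np.sin(Y)])
print("pred dot",proj(s,[*g,.0915]),"obs",390+247/k,210+122/k,"ray",ray(s,390+247/k,210+122/k,.0915)[:2]-g)
print("pred tail",proj(s,[*(g+.053*u),.0765]),"obs",390+256/k,210+225/k,"ray",ray(s,390+256/k,210+225/k,.0765)[:2]-g-.053*u)
c=load("pics/t5.png");k=345/95
print("collar top end: ",ray(c,155+(572-400)/k,180+443/k,.09)[:2]-g, ray(c,155+(572-400)/k,180+420/k,.095)[:2]-g)
```

```text
pred dot [456.74294561 241.37952845] obs 457.925 243.55 ray [0.00455727 0.00191865]
pred tail [459.95323246 272.88173861] obs 460.4 271.875 ray [-0.00222394  0.00063064]
collar top end:  [-0.04977762 -0.01146583] [-0.04011194 -0.01247443]
```

Request:
move_arm --steps '[{"dx": 0,"dy": 0.1,"dz": 1,"spin": 0},{"dx": 0,"dy": 0,"dz": 0.8,"spin": 0},{"dx": 0,"dy": 0,"dz": 0.5,"spin": 0},{"dx": 0,"dy": 0,"dz": 0.3,"spin": 0},{"dx": 0,"dy": 0,"dz": 0.2,"spin": 0},{"dx": 0,"dy": 0,"dz": 0.1,"spin": 0},{"dx": 0,"dy": 0,"dz": 0,"spin": 0}]'

```text
time: 13.75
ee_pos: [0.5209, 0.1685, 0.2123]
eef_rot: [-0.08, 0.997, 0.0, 0.002]
ft_force: [6.5, 2.8, -3.4]
width: 0.0296
grip_force: 28.0
```

Request:
move_arm --steps '[{"dx": 0,"dy": 0.1,"dz": 0.1,"spin": 0},{"dx": 0,"dy": 0,"dz": 0,"spin": 0},{"dx": 0,"dy": 0,"dz": 0,"spin": 0}]'

```text
time: 14.05
ee_pos: [0.5208, 0.1693, 0.2114]
eef_rot: [-0.08, 0.997, 0.0, 0.002]
ft_force: [6.2, 0.5, -1.8]
width: 0.0293
grip_force: 28.0
```

Run:
```python
from h import *
goto(*loc(-.012),.045,Y+np.pi/2); s=telemetry.read_state(); print(s["torque"])
```

```text
t 14.05 grasp [0.5214 0.1694 0.0474] tilt [0.0036 0.0007] yaw_y 1.731 F [ 6.2  0.5 -1.8] w 0.0293 gf 28.0
dxyz [ 0.15 -0.16  0.24] spin 0.001 q7 1.44
[ 0.06167166 -1.41320634  0.02929257]
```

The +x force looks like finger contact on the -x rest's inner face, so I'm shifting about 3 mm to +x.

Request:
move_arm --steps '[{"dx": -0.1,"dy": 0,"dz": -0.2,"spin": 0},{"dx": -0.2,"dy": 0,"dz": 0,"spin": 0},{"dx": 0,"dy": 0,"dz": 0.2,"spin": 0},{"dx": 0,"dy": 0,"dz": 0.1,"spin": 0},{"dx": 0,"dy": 0,"dz": 0,"spin": 0},{"dx": 0,"dy": 0,"dz": 0,"spin": 0}]'

```text
time: 14.65
ee_pos: [0.5223, 0.1698, 0.2096]
eef_rot: [-0.08, 0.997, -0.0, -0.0]
ft_force: [-1.5, -0.2, -2.1]
width: 0.0297
grip_force: 25.0
```

Run:
```python
from h import *
goto(*loc(-.012),.045,Y+np.pi/2); s=telemetry.read_state(); print(s["torque"])
```

```text
t 14.65 grasp [0.5222 0.1697 0.0456] tilt [-0.0007 -0.0001] yaw_y 1.731 F [-1.5 -0.2 -2.1] w 0.0297 gf 25.0
dxyz [ 0.24 -0.18  0.06] spin 0.001 q7 1.45
[-0.02630711  0.17172592  0.06173354]
```

Request:
move_arm --steps '[{"dx": 0,"dy": 0,"dz": 0.1,"spin": 0},{"dx": 0,"dy": 0,"dz": 0.1,"spin": 0},{"dx": 0,"dy": 0,"dz": 0.1,"spin": 0},{"dx": 0,"dy": 0,"dz": 0,"spin": 0}]'

```text
time: 15.05
ee_pos: [0.5228, 0.1697, 0.2088]
eef_rot: [-0.08, 0.997, 0.0, 0.0]
ft_force: [-11.6, -4.0, 25.8]
width: 0.0289
grip_force: 25.0
```

Request:
move_arm --steps '[{"dx": 0,"dy": 0,"dz": -0.25,"spin": 0},{"dx": 0,"dy": 0,"dz": 0,"spin": 0},{"dx": 0,"dy": 0,"dz": 0,"spin": 0}]'

```text
time: 15.35
ee_pos: [0.5227, 0.1698, 0.2094]
eef_rot: [-0.08, 0.997, 0.0, 0.0]
ft_force: [-0.7, -1.1, 1.8]
width: 0.0293
grip_force: 25.0
```

Request:
move_arm --steps '[{"dx": 0,"dy": 0,"dz": 0,"spin": 0},{"dx": 0,"dy": 0,"dz": 0,"spin": 0},{"dx": 0,"dy": 0,"dz": 0,"spin": 0}]' --claw 4.4

```text
time: 15.65
ee_pos: [0.5225, 0.1699, 0.2091]
eef_rot: [-0.08, 0.997, 0.0, -0.0]
ft_force: [-0.6, -0.3, -0.8]
width: 0.0418
grip_force: 0.0
```

Run:
```python
from h import *
goto(.5,.2,.045,Y+np.pi/2)
```

```text
t 15.65 grasp [0.5225 0.1699 0.0451] tilt [-0.0001  0.0001] yaw_y 1.731 F [-0.6 -0.3 -0.8] w 0.0418 gf 0.0
dxyz [1.74 3.33 0.01] spin 0.001 q7 1.45
```

Request:
move_arm --steps '[{"dx": 0,"dy": 0,"dz": -2,"spin": 0},{"dx": 0,"dy": 0,"dz": -4,"spin": 0},{"dx": 2.5,"dy": 0,"dz": 0,"spin": 0},{"dx": 4,"dy": 0,"dz": 0,"spin": 0},{"dx": 1.3,"dy": 0,"dz": 0,"spin": 0},{"dx": 0,"dy": 0,"dz": 0,"spin": 0}]'

```text
time: 16.25
ee_pos: [0.4442, 0.1572, 0.2693]
eef_rot: [-0.08, 0.997, 0.0, -0.0]
ft_force: [0.7, -0.5, 0.4]
width: 0.0442
grip_force: 0.0
```

Request:
move_arm --steps '[{"dx": 0,"dy": 0,"dz": 0,"spin": 0},{"dx": 0,"dy": 0,"dz": 0,"spin": 0},{"dx": 0,"dy": 0,"dz": 2,"spin": 0},{"dx": 0,"dy": 0,"dz": 2,"spin": 0},{"dx": 0,"dy": 0,"dz": 1,"spin": 0},{"dx": 0,"dy": 0,"dz": 0.2,"spin": 0},{"dx": 0,"dy": 0,"dz": 0,"spin": 0},{"dx": 0,"dy": 0,"dz": 0,"spin": 0}]' --claw 0 --squeeze 10

```text
time: 17.05
ee_pos: [0.446, 0.1575, 0.2179]
eef_rot: [-0.08, 0.997, 0.0, 0.0]
ft_force: [-0.3, -0.7, 0.4]
width: 0.0009
grip_force: 0.0
```

Run:
```python
from h import *
goto(.5225,.1699,.053,Y+np.pi/2)
b=snap("top","pics/t6.png"); a=snap("scene","pics/s6.png")
A=cv2.resize(a["img"][210:350,390:500,::-1],(400,509),interpolation=2)
B=cv2.resize(b["img"][180:320,155:250,::-1],(345,509),interpolation=2)
cv2.imwrite("pics/c6.png",np.hstack([A,B]))
```

```text
t 17.05 grasp [0.4462 0.1576 0.0539] tilt [0.0009 0.0005] yaw_y 1.731 F [-0.3 -0.7  0.4] w 0.0009 gf 0.0
dxyz [-7.73 -0.    0.1 ] spin 0.001 q7 1.36
```

View pics/c6.png

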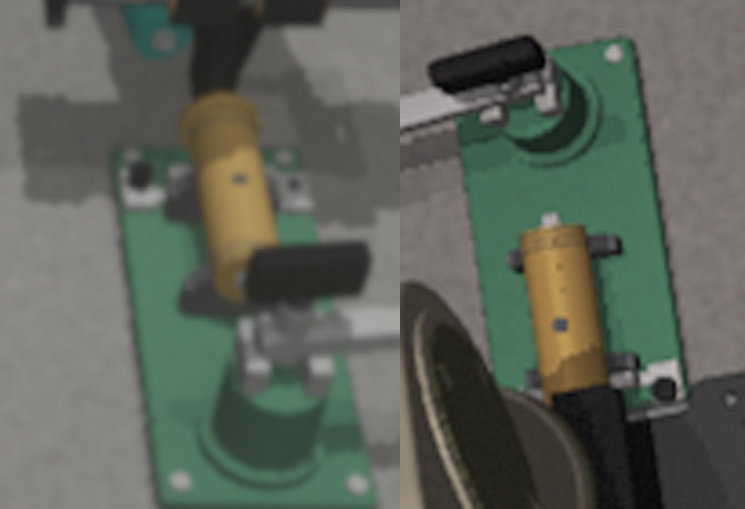

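The barrel lies in both rests with its collar beyond the plate, and the closed fingers are behind it (left crop (220,70)). Approaching to push.

Request:
move_arm --steps '[{"dx": -0.5,"dy": 0,"dz": 0,"spin": 0},{"dx": -0.4,"dy": 0,"dz": 0,"spin": 0},{"dx": -0.2,"dy": 0,"dz": 0,"spin": 0},{"dx": -0.1,"dy": 0,"dz": 0,"spin": 0},{"dx": 0,"dy": 0,"dz": 0,"spin": 0}]'

```text
time: 17.65
ee_pos: [0.4575, 0.1593, 0.2172]
eef_rot: [-0.08, 0.997, -0.0, -0.0]
ft_force: [0.3, -0.1, -0.6]
width: 0.0004
grip_force: 0.0
```

Request:
move_arm --steps '[{"dx": -0.1,"dy": 0,"dz": 0,"spin": 0},{"dx": -0.1,"dy": 0,"dz": 0,"spin": 0},{"dx": -0.1,"dy": 0,"dz": 0,"spin": 0},{"dx": 0,"dy": 0,"dz": 0,"spin": 0}]'

```text
time: 18.05
ee_pos: [0.4605, 0.1598, 0.2173]
eef_rot: [-0.08, 0.997, 0.0, 0.0]
ft_force: [0.6, -0.8, -0.1]
width: 0.0004
grip_force: 0.0
```

Request:
move_arm --steps '[{"dx": -0.1,"dy": 0,"dz": 0,"spin": 0},{"dx": -0.1,"dy": 0,"dz": 0,"spin": 0},{"dx": -0.1,"dy": 0,"dz": 0,"spin": 0},{"dx": 0,"dy": 0,"dz": 0,"spin": 0}]'

```text
time: 18.45
ee_pos: [0.4634, 0.1603, 0.2173]
eef_rot: [-0.08, 0.997, 0.0, 0.0]
ft_force: [0.1, 0.3, 1.4]
width: 0.0003
grip_force: 0.0
```

Request:
move_arm --steps '[{"dx": -0.05,"dy": 0,"dz": 0,"spin": 0},{"dx": -0.05,"dy": 0,"dz": 0,"spin": 0},{"dx": -0.05,"dy": 0,"dz": 0,"spin": 0},{"dx": 0,"dy": 0,"dz": 0,"spin": 0}]'

```text
time: 18.85
ee_pos: [0.4646, 0.1605, 0.2171]
eef_rot: [-0.08, 0.997, -0.0, -0.0]
ft_force: [-2.2, 0.6, 3.0]
width: 0.0007
grip_force: 1.5
```

Request:
move_arm --steps '[{"dx": -0.05,"dy": 0,"dz": 0,"spin": 0},{"dx": -0.05,"dy": 0,"dz": 0,"spin": 0},{"dx": -0.05,"dy": 0,"dz": 0,"spin": 0},{"dx": 0,"dy": 0,"dz": 0,"spin": 0}]'

```text
time: 19.25
ee_pos: [0.4663, 0.1608, 0.2172]
eef_rot: [-0.08, 0.997, 0.0, 0.0]
ft_force: [-1.8, -1.1, 0.1]
width: 0.0007
grip_force: 1.0
```

Request:
move_arm --steps '[{"dx": -0.05,"dy": 0,"dz": 0,"spin": 0},{"dx": -0.05,"dy": 0,"dz": 0,"spin": 0},{"dx": 0,"dy": 0,"dz": 0,"spin": 0}]'

```text
time: 19.55
ee_pos: [0.4673, 0.1609, 0.2173]
eef_rot: [-0.08, 0.997, 0.0, 0.0]
ft_force: [-2.5, 0.1, 1.1]
width: 0.0005
grip_force: 0.9
```

Sliding at about 2 N. The barrel tracks the command, so I'll continue in small batches.

Request:
move_arm --steps '[{"dx": -0.05,"dy": 0,"dz": 0,"spin": 0},{"dx": -0.05,"dy": 0,"dz": 0,"spin": 0},{"dx": 0,"dy": 0,"dz": 0,"spin": 0}]'

```text
time: 19.85
ee_pos: [0.4683, 0.161, 0.2172]
eef_rot: [-0.08, 0.997, 0.0, 0.0]
ft_force: [-1.2, 0.3, -0.2]
width: 0.0001
grip_force: 0.9
```

Request:
move_arm --steps '[{"dx": -0.05,"dy": 0,"dz": 0,"spin": 0},{"dx": -0.05,"dy": 0,"dz": 0,"spin": 0},{"dx": 0,"dy": 0,"dz": 0,"spin": 0}]'

```text
time: 20.15
ee_pos: [0.4693, 0.1612, 0.2173]
eef_rot: [-0.08, 0.997, 0.0, 0.0]
ft_force: [-1.5, 1.0, 0.3]
width: 0.0002
grip_force: 0.9
```

Request:
move_arm --steps '[{"dx": -0.05,"dy": 0,"dz": 0,"spin": 0},{"dx": -0.05,"dy": 0,"dz": 0,"spin": 0},{"dx": 0,"dy": 0,"dz": 0,"spin": 0}]'

```text
time: 20.45
ee_pos: [0.4703, 0.1614, 0.2173]
eef_rot: [-0.08, 0.997, 0.0, 0.0]
ft_force: [-2.1, 1.0, 0.5]
width: 0.0004
grip_force: 0.9
```

Request:
move_arm --steps '[{"dx": -0.05,"dy": 0,"dz": 0,"spin": 0},{"dx": -0.05,"dy": 0,"dz": 0,"spin": 0},{"dx": 0,"dy": 0,"dz": 0,"spin": 0}]'

```text
time: 20.75
ee_pos: [0.4713, 0.1616, 0.2173]
eef_rot: [-0.08, 0.997, 0.0, 0.0]
ft_force: [-2.3, 0.2, 0.9]
width: 0.0003
grip_force: 0.9
```

Request:
move_arm --steps '[{"dx": -0.05,"dy": 0,"dz": 0,"spin": 0},{"dx": -0.05,"dy": 0,"dz": 0,"spin": 0},{"dx": -0.03,"dy": 0,"dz": 0,"spin": 0},{"dx": 0,"dy": 0,"dz": 0,"spin": 0}]'

```text
time: 21.15
ee_pos: [0.4725, 0.1618, 0.2172]
eef_rot: [-0.08, 0.997, 0.0, 0.0]
ft_force: [-2.9, 0.1, 0.2]
width: 0.0006
grip_force: 1.0
```

Request:
move_arm --steps '[{"dx": -0.05,"dy": 0,"dz": 0,"spin": 0},{"dx": -0.05,"dy": 0,"dz": 0,"spin": 0},{"dx": -0.03,"dy": 0,"dz": 0,"spin": 0},{"dx": 0,"dy": 0,"dz": 0,"spin": 0}]'

```text
time: 21.55
ee_pos: [0.4738, 0.162, 0.2173]
eef_rot: [-0.08, 0.997, 0.0, 0.0]
ft_force: [-1.9, 0.6, 0.2]
width: 0.0006
grip_force: 1.0
```

Request:
move_arm --steps '[{"dx": -0.05,"dy": 0,"dz": 0,"spin": 0},{"dx": -0.05,"dy": 0,"dz": 0,"spin": 0},{"dx": -0.03,"dy": 0,"dz": 0,"spin": 0},{"dx": 0,"dy": 0,"dz": 0,"spin": 0}]'

```text
time: 21.95
ee_pos: [0.4751, 0.1622, 0.2172]
eef_rot: [-0.08, 0.997, 0.0, 0.0]
ft_force: [-2.3, 0.1, 0.5]
width: 0.0007
grip_force: 1.1
```

Request:
move_arm --steps '[{"dx": -0.05,"dy": 0,"dz": 0,"spin": 0},{"dx": -0.05,"dy": 0,"dz": 0,"spin": 0},{"dx": -0.03,"dy": 0,"dz": 0,"spin": 0},{"dx": 0,"dy": 0,"dz": 0,"spin": 0}]'

```text
time: 22.35
ee_pos: [0.4764, 0.1624, 0.2173]
eef_rot: [-0.08, 0.997, 0.0, 0.0]
ft_force: [-2.5, 0.6, 0.7]
width: 0.0001
grip_force: 1.1
```

Request:
move_arm --steps '[{"dx": -0.05,"dy": 0,"dz": 0,"spin": 0},{"dx": -0.05,"dy": 0,"dz": 0,"spin": 0},{"dx": -0.03,"dy": 0,"dz": 0,"spin": 0},{"dx": 0,"dy": 0,"dz": 0,"spin": 0}]'

```text
time: 22.75
ee_pos: [0.4777, 0.1626, 0.2173]
eef_rot: [-0.08, 0.997, 0.0, 0.0]
ft_force: [-2.7, 1.5, 0.6]
width: 0.0003
grip_force: 1.1
```

Request:
move_arm --steps '[{"dx": -0.05,"dy": 0,"dz": 0,"spin": 0},{"dx": -0.05,"dy": 0,"dz": 0,"spin": 0},{"dx": -0.03,"dy": 0,"dz": 0,"spin": 0},{"dx": 0,"dy": 0,"dz": 0,"spin": 0}]'

```text
time: 23.15
ee_pos: [0.4786, 0.1628, 0.2172]
eef_rot: [-0.08, 0.997, -0.0, -0.001]
ft_force: [-6.4, 0.1, 3.3]
width: 0.0007
grip_force: 2.7
```

Request:
move_arm --steps '[{"dx": -0.015,"dy": 0,"dz": 0,"spin": 0},{"dx": 0,"dy": 0,"dz": 0,"spin": 0},{"dx": 0,"dy": 0,"dz": 0,"spin": 0}]'

```text
time: 23.45
ee_pos: [0.4787, 0.1628, 0.2172]
eef_rot: [-0.08, 0.997, -0.0, -0.001]
ft_force: [-6.9, 0.2, 5.8]
width: 0.0007
grip_force: 3.1
```

Request:
move_arm --steps '[{"dx": -0.015,"dy": 0,"dz": 0,"spin": 0},{"dx": -0.015,"dy": 0,"dz": 0,"spin": 0},{"dx": 0,"dy": 0,"dz": 0,"spin": 0},{"dx": 0,"dy": 0,"dz": 0,"spin": 0}]'

```text
time: 23.85
ee_pos: [0.4788, 0.1628, 0.2172]
eef_rot: [-0.08, 0.997, -0.0, -0.001]
ft_force: [-7.9, -0.0, 6.8]
width: 0.0007
grip_force: 3.9
```

Request:
move_arm --steps '[{"dx": -0.02,"dy": 0,"dz": 0,"spin": 0},{"dx": -0.02,"dy": 0,"dz": 0,"spin": 0},{"dx": 0,"dy": 0,"dz": 0,"spin": 0},{"dx": 0,"dy": 0,"dz": 0,"spin": 0}]'

```text
time: 24.25
ee_pos: [0.479, 0.1628, 0.2171]
eef_rot: [-0.08, 0.997, -0.0, -0.001]
ft_force: [-9.0, 0.1, 7.6]
width: 0.0003
grip_force: 4.9
```

Request:
move_arm --steps '[{"dx": 0.2,"dy": 0,"dz": 0,"spin": 0},{"dx": 1,"dy": 0,"dz": 0,"spin": 0},{"dx": 1.5,"dy": 0,"dz": -1,"spin": 0},{"dx": 0,"dy": 0,"dz": -4,"spin": 0},{"dx": 0,"dy": 0,"dz": -4.5,"spin": 0},{"dx": 0,"dy": 0,"dz": -4.5,"spin": 0},{"dx": 0,"dy": 0,"dz": 0,"spin": 0.14},{"dx": 0,"dy": 0,"dz": 0,"spin": 0.14},{"dx": 0,"dy": 0,"dz": 0,"spin": 0.14},{"dx": 0,"dy": 0,"dz": 0,"spin": 0.14},{"dx": 0,"dy": 0,"dz": 0,"spin": 0.14},{"dx": 0,"dy": 0,"dz": 0,"spin": 0.14}]' --claw 4.5

```text
time: 25.45
ee_pos: [0.4528, 0.1583, 0.3572]
eef_rot: [0.336, 0.942, 0.0, 0.0]
ft_force: [-0.3, 0.5, 0.4]
width: 0.0448
grip_force: 0.0
```

Request:
move_arm --steps '[{"dx": 0,"dy": 0,"dz": 0,"spin": 0.14},{"dx": 0,"dy": 0,"dz": 0,"spin": 0.14},{"dx": 0,"dy": 0,"dz": 0,"spin": 0.14},{"dx": 0,"dy": 0,"dz": 0,"spin": 0.14},{"dx": 0,"dy": 0,"dz": 0,"spin": 0.06},{"dx": 0,"dy": 0,"dz": 0,"spin": 0}]'

```text
time: 26.05
ee_pos: [0.4529, 0.1583, 0.3572]
eef_rot: [0.606, 0.796, 0.0, 0.0]
ft_force: [0.1, 0.8, 0.3]
width: 0.0451
grip_force: 0.0
```

Run:
```python
from h import *
goto(.6303,.1905,.124,.268)
```

```text
t 26.05 grasp [0.453  0.1584 0.1932] tilt [0.0007 0.0002] yaw_y 0.27 F [0.1 0.8 0.3] w 0.0451 gf 0.0
dxyz [-1.63 17.94  6.94] spin 0.002 q7 -0.15
```

Request:
move_arm --steps '[{"dx": -0.3,"dy": 3.6,"dz": 0,"spin": 0},{"dx": -0.3,"dy": 3.6,"dz": 0,"spin": 0},{"dx": -0.3,"dy": 3.6,"dz": 0,"spin": 0},{"dx": -0.3,"dy": 3.6,"dz": 0,"spin": 0},{"dx": -0.3,"dy": 3.5,"dz": 0,"spin": 0},{"dx": 0,"dy": 0,"dz": 0,"spin": 0},{"dx": 0,"dy": 0,"dz": 2.5,"spin": 0},{"dx": 0,"dy": 0,"dz": 2.5,"spin": 0},{"dx": 0,"dy": 0,"dz": 1.3,"spin": 0},{"dx": 0,"dy": 0,"dz": 0.6,"spin": 0},{"dx": 0,"dy": 0,"dz": 0,"spin": 0}]'

```text
time: 27.15
ee_pos: [0.6293, 0.192, 0.2882]
eef_rot: [0.605, 0.796, -0.0, -0.0]
ft_force: [-1.0, -0.3, 0.1]
width: 0.0451
grip_force: 0.0
```

Request:
move_arm --steps '[{"dx": 0,"dy": 0,"dz": 0,"spin": 0},{"dx": 0,"dy": 0,"dz": 0,"spin": 0},{"dx": 0,"dy": 0,"dz": 0,"spin": 0},{"dx": 0,"dy": 0,"dz": 0,"spin": 0},{"dx": 0,"dy": 0,"dz": 0,"spin": 0}]' --claw 0.6 --squeeze 40

```text
time: 27.65
ee_pos: [0.6296, 0.1921, 0.2885]
eef_rot: [0.605, 0.796, 0.0, 0.0]
ft_force: [-0.1, 0.9, -1.2]
width: 0.013
grip_force: 0.0
```

Request:
move_arm --steps '[{"dx": 0,"dy": 0,"dz": 0,"spin": 0},{"dx": 0,"dy": 0,"dz": 0,"spin": 0},{"dx": 0,"dy": 0,"dz": 0,"spin": 0}]'

```text
time: 27.95
ee_pos: [0.6297, 0.1921, 0.2885]
eef_rot: [0.605, 0.796, 0.0, 0.0]
ft_force: [0.9, 0.3, 1.1]
width: 0.0118
grip_force: 40.0
```

Request:
move_arm --steps '[{"dx": 0,"dy": 0,"dz": -0.3,"spin": 0},{"dx": 0,"dy": 0,"dz": -0.3,"spin": 0},{"dx": 0,"dy": 0,"dz": -0.3,"spin": 0},{"dx": 0,"dy": 0,"dz": -0.2,"spin": 0},{"dx": 0,"dy": 0,"dz": 0,"spin": 0}]'

```text
time: 28.45
ee_pos: [0.6296, 0.1922, 0.2979]
eef_rot: [0.605, 0.796, -0.0, 0.0]
ft_force: [7.2, 1.8, -13.2]
width: 0.0117
grip_force: 40.0
```

Request:
move_arm --steps '[{"dx": 0,"dy": 0,"dz": 0,"spin": -0.1},{"dx": 0,"dy": 0,"dz": 0,"spin": -0.13},{"dx": 0,"dy": 0,"dz": 0,"spin": -0.13},{"dx": 0,"dy": 0,"dz": 0,"spin": -0.13},{"dx": 0,"dy": 0,"dz": 0,"spin": -0.13},{"dx": 0,"dy": 0,"dz": 0,"spin": -0.1},{"dx": 0,"dy": 0,"dz": 0,"spin": 0}]'

```text
time: 29.15
ee_pos: [0.6285, 0.191, 0.2965]
eef_rot: [0.285, 0.958, -0.002, -0.002]
ft_force: [-2.1, -2.8, -13.4]
width: 0.0117
grip_force: 40.0
```

Run:
```python
from h import *
goto(.628,.189,.134,Y+np.pi/2)
```

```text
t 29.15 grasp [0.6275 0.1905 0.1325] tilt [-0.0059 -0.0029] yaw_y 0.992 F [ -2.1  -2.8 -13.4] w 0.0117 gf 40.0
dxyz [-0.12 -0.1  -0.15] spin -0.738 q7 0.71
```

Request:
move_arm --steps '[{"dx": 0,"dy": -0.2,"dz": 0,"spin": -0.1},{"dx": 0,"dy": 0,"dz": 0,"spin": -0.13},{"dx": 0,"dy": 0,"dz": 0,"spin": -0.13},{"dx": 0,"dy": 0,"dz": 0,"spin": -0.13},{"dx": 0,"dy": 0,"dz": 0,"spin": -0.13},{"dx": 0,"dy": 0,"dz": 0,"spin": -0.12},{"dx": 0,"dy": 0,"dz": 0,"spin": 0}]'

```text
time: 29.85
ee_pos: [0.6277, 0.1881, 0.2968]
eef_rot: [-0.079, 0.997, -0.002, -0.003]
ft_force: [-1.9, -6.3, -12.5]
width: 0.0119
grip_force: 40.0
```

Run:
```python
from h import *
goto(.628,.189,.134,Y+np.pi/2);print(telemetry.read_state()["torque"])
```

```text
t 29.85 grasp [0.6268 0.1874 0.1328] tilt [-0.0055 -0.0043] yaw_y 1.73 F [ -1.9  -6.3 -12.5] w 0.0119 gf 40.0
dxyz [-0.14  0.14 -0.12] spin 0.0 q7 1.41
[-1.60491353  0.58168408 -0.03077303]
```

Request:
move_arm --steps '[{"dx": 0,"dy": -0.12,"dz": 0,"spin": 0},{"dx": 0,"dy": 0,"dz": 0.2,"spin": 0},{"dx": 0,"dy": 0,"dz": 0.2,"spin": 0},{"dx": 0,"dy": 0,"dz": 0.2,"spin": 0},{"dx": 0,"dy": 0,"dz": 0.2,"spin": 0},{"dx": 0,"dy": 0,"dz": 0.2,"spin": 0},{"dx": 0,"dy": 0,"dz": 0,"spin": 0}]'

```text
time: 30.55
ee_pos: [0.6277, 0.1878, 0.287]
eef_rot: [-0.078, 0.997, -0.001, -0.003]
ft_force: [-3.8, -6.1, -9.8]
width: 0.0119
grip_force: 40.0
```

Request:
move_arm --steps '[{"dx": 0,"dy": 0,"dz": 0.2,"spin": 0},{"dx": 0,"dy": 0,"dz": 0.2,"spin": 0},{"dx": 0,"dy": 0,"dz": 0.2,"spin": 0},{"dx": 0,"dy": 0,"dz": 0.15,"spin": 0},{"dx": 0,"dy": 0,"dz": 0.1,"spin": 0},{"dx": 0,"dy": 0,"dz": 0,"spin": 0}]'

```text
time: 31.15
ee_pos: [0.6277, 0.1878, 0.2788]
eef_rot: [-0.078, 0.997, -0.001, -0.003]
ft_force: [-5.4, -4.7, -9.3]
width: 0.0119
grip_force: 40.0
```

Request:
move_arm --steps '[{"dx": 0,"dy": 0,"dz": 0.1,"spin": 0},{"dx": 0,"dy": 0,"dz": 0.1,"spin": 0},{"dx": 0,"dy": 0,"dz": 0.1,"spin": 0},{"dx": 0,"dy": 0,"dz": 0,"spin": 0}]'

```text
time: 31.55
ee_pos: [0.6278, 0.1878, 0.2764]
eef_rot: [-0.078, 0.997, -0.001, -0.002]
ft_force: [-5.0, -5.3, -5.5]
width: 0.0116
grip_force: 40.0
```

Request:
move_arm --steps '[{"dx": 0,"dy": 0,"dz": 0.05,"spin": 0},{"dx": 0,"dy": 0,"dz": 0.05,"spin": 0},{"dx": 0,"dy": 0,"dz": 0,"spin": 0}]'

```text
time: 31.85
ee_pos: [0.6279, 0.1878, 0.276]
eef_rot: [-0.078, 0.997, -0.001, -0.002]
ft_force: [-6.2, -6.2, -3.2]
width: 0.0114
grip_force: 40.0
```

Request:
move_arm --steps '[{"dx": 0.1,"dy": -0.1,"dz": 0.05,"spin": 0},{"dx": 0,"dy": 0,"dz": 0.05,"spin": 0},{"dx": 0,"dy": 0,"dz": 0,"spin": 0}]'

```text
time: 32.15
ee_pos: [0.6275, 0.1874, 0.2758]
eef_rot: [-0.079, 0.997, -0.0, -0.001]
ft_force: [-3.7, -4.3, -0.2]
width: 0.0115
grip_force: 40.0
```

Request:
move_arm --steps '[{"dx": 0.08,"dy": -0.12,"dz": 0.02,"spin": 0},{"dx": 0,"dy": 0,"dz": 0,"spin": 0},{"dx": 0,"dy": 0,"dz": 0,"spin": 0}]'

```text
time: 32.45
ee_pos: [0.6272, 0.187, 0.2758]
eef_rot: [-0.08, 0.997, 0.0, 0.0]
ft_force: [-4.2, -1.6, 0.5]
width: 0.0117
grip_force: 40.0
```

Request:
move_arm --steps '[{"dx": 0,"dy": 0,"dz": 0,"spin": 0},{"dx": 0,"dy": 0,"dz": 0,"spin": 0},{"dx": 0,"dy": 0,"dz": 0,"spin": 0},{"dx": 0,"dy": 0,"dz": 0,"spin": 0},{"dx": 0,"dy": 0,"dz": -2,"spin": 0},{"dx": 0,"dy": 0,"dz": -4,"spin": 0},{"dx": 0,"dy": 0,"dz": -4.5,"spin": 0},{"dx": 0,"dy": 0,"dz": -4.5,"spin": 0},{"dx": -4,"dy": 0,"dz": 0,"spin": 0},{"dx": -4,"dy": 0,"dz": 0,"spin": 0},{"dx": 0,"dy": 0,"dz": 0,"spin": 0}]' --claw 4.5

```text
time: 33.55
ee_pos: [0.7092, 0.2, 0.4217]
eef_rot: [-0.08, 0.997, -0.001, -0.001]
ft_force: [-1.4, 0.8, -1.1]
width: 0.0448
grip_force: 0.0
```

Run:
```python
from h import *
b=snap("top","pics/t7.png"); a=snap("scene","pics/s7.png")
A=cv2.resize(a["img"][210:350,390:500,::-1],(400,509),interpolation=2)
B=cv2.resize(b["img"][180:320,155:250,::-1],(345,509),interpolation=2)
cv2.imwrite("pics/c7.png",np.hstack([A,B]))
```

```text
(no output)
```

View pics/c7.png

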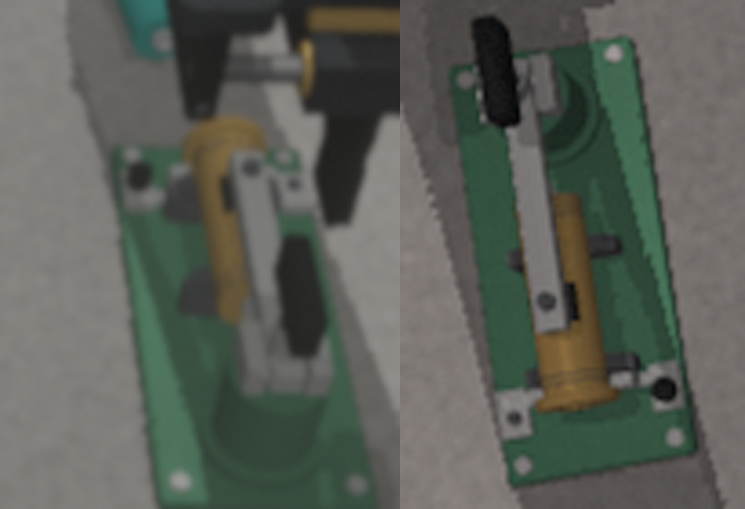

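The bar is down in its slot with the toe on the barrel (right crop (550,310)). The collar is at the plate (575,395), and the gripper is clear.

```bash
python3 -c "
from bench import job; print(job.close_job())"
```

```text
the job is handed in; nothing more can be done
None
```

The brass barrel is in the cradle with its collar home against the stop plate, pushed to about 9 N at the wrist (roughly 6.5 N on the plate). The clamp bar was swung back and lowered onto it by hand; the job was handed in at about 34 s, and no verdict came back.

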